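Find the solid standoff by its weight and offer it to the mirror's last stud

ROBOT

A 7-joint arm with a two-finger parallel gripper is mounted at the origin on the work surface. World frame = base frame: x ahead of the robot, y to its left, z up, the work surface at z = 0. Lengths are in m, angles in degrees, forces in N, time in s.
With the tool pointing down it reaches from about 0.4 to 0.85 m from the base axis. Payload 10.4 kg.
Tool frame: the origin (TCP) lies midway between the tips of the shut fingers; the grasp point (between the pads) lies arm.grip_point_offset behind it (arm.grip_point_offset is the distance from the TCP to the grasp point, in m); z points along the fingers, y is the line along which they close (so a half turn about z gives the same grasp; the last joint's range is limited). The gripper opens to 85 mm and grips with 20 to 120 N. Pads are 22 mm wide; open, the fingers measure 114 mm over their backs; the gripper's body (76 mm by 85 mm) begins 54 mm behind the grasp point. The pads swing forward as they close: fully open they stand 13 mm farther back than shut.
Start: joints at [72.96, 19.034, -3.707, 83.658, 1.238, 77.344, -5.071], TCP at [0.17, -0.602, 0.199] pointing down, gripper open.
Joint ranges: [-148.97, 148.97], [-28.65, 121.19], [-84.17, 76.75], [9.2, 138.47], [-72.65, 252.65], [3.7, 117.97], [-149.18, 149.18]. Speed limits (degrees/s): [127.2, 127.2, 159.86, 159.86, 180, 180, 180].

INTERFACE

Orientations are given as a 3x3 rotation matrix whose columns are the frame's x, y, z axes.
In Python, from bench import arm gives the robot as it stands.
- The arm moves only by the tool apply_moves, never from a script. Its argument "targets" is a list of rows, each a list of 7 numbers: the shift along the tool's x, y, z as a fraction of full scale, then the turn, a rotation vector about the tool's x, y, z as a fraction of full scale, then the finger opening in mm, from 0 to 85.4. In form: [[tx, ty, tz, ax, ay, az, claw], ...]. A call has 1 to 12 rows; each row shifts and turns the commanded pose from where the row before left it, along the tool's axes as they then stand; what a row does not reach is not made up. Full scale, the value 1, is 200 mm for a shift and 0.5 rad for a turn. A row lasts 1/10 s, in which the tool goes at most 50 mm and 8.59 degrees, less where a joint would pass 70% of its speed; a pose out of reach is approached as far as the arm can. A call with a number of a shift or a turn outside -1 to 1 is refused whole. A call with a gripper value outside its range is refused whole. The fingers move at their own pace and stop on an object; "grip_force" is the grip in N (left out, the last holds). Time passes only in rows, so rows that do not move let the fingers close. It gives the time, the measured TCP pose, the force, the opening and the grip force at its end, in the units of the state.
- arm.sense(): the state, without advancing time (a new reading comes with each control period).
- arm.grab_frame(name): name is "scene" or "top" or "wrist"; returns the picture (384x512x3 uint8, red, green, blue); there is no depth.
- arm.calibration(name): a dict with "fov_y" (degrees; the focal length in pixels is half the picture's height over the tangent of half this angle, whatever the lens; pixels are square), "cx", "cy" (the principal point, pixels), "view" (4x4, takes a point from world to camera coordinates); the wrist camera has in their place "hand_eye" (4x4, takes a point from camera to tool coordinates, whose origin is the TCP and whose axes are the flange's). Camera axes: x right, y up, looking along -z (the intrinsics and any distortion apply to the point x, -y, -z); pixel columns grow to the right and rows downward; lengths in m; the calibration is good to about 2 mm. A picture is of the moment at which its call begins: read the wrist's pose just before it. calibration takes no time and is no camera call.
- arm.job_done(): hands the job in; it is judged then, once.
The state is a dict: "clock": time; "joint_positions": joint angles; "qd": joint speeds; "tau": joint torques, N m; "position": TCP position; "eef_rot": TCP orientation; "force": force on the tool from outside, world axes, zero at the start; "wrist_torque": the same for the moment, N m; "grip_width": opening from 0.0 (shut) to 1.0 (fully open); "grasp_force": force on a finger pad.
Only numpy, scipy, OpenCV 4.12 (cv2) and the standard library are available. Lean on these libraries where they do the work, as an engineer would, in place of code of your own. Each camera call takes 0.05 s, during which the arm holds its last target. There are 200 camera calls.

TASK

The mirror lying face down on the battens is heavy and its last corner needs a solid standoff, but the two loose standoff barrels standing on the bench look the same and one is hollow. Lift each of the two off the bench in turn to feel its weight, putting the hollow one back standing upright on the bench (set down, not dropped), then hold the heavier one upright in the gripper centred just above the bare threaded stud, clear of it by about a finger's breadth, and finish while still holding it there. Keep the gripper and the barrels off the mirror, and leave the other things on the bench where they are.

Things in the scene. Friction and masses are not known exactly. Their poses are not given: they have to be found in the camera images.
- standoff_1: brushed-steel standoff barrel: upright cylinder, 38 mm in diameter, 60 mm high, two thin grooves, dark bore in its top, standing loose on the bench left of the mirror. Looks the same as the other; one of the two is solid (about 0.5 kg), the other hollow (about 0.2 kg), which one changes each time and cannot be seen. Origin: centre of its underside; z is its axis, up.
- standoff_2: brushed-steel standoff barrel: upright cylinder, 38 mm in diameter, 60 mm high, two thin grooves, dark bore in its top, standing loose on the bench left of the mirror. Looks the same as the other; one of the two is solid (about 0.5 kg), the other hollow (about 0.2 kg), which one changes each time and cannot be seen. Origin: centre of its underside; z is its axis, up.
- mirror: fixed mirror, 320 x 370 x 6 mm, face down on two battens, grey back up at height 26 mm. Three corners already carry standoff barrels (tops at 86 mm); the corner near the robot and the loose barrels has only a threaded stud. Origin: on the bench under that stud, z up; it spans x -30..290, y -340..30 mm, fitted barrels at (260, 0), (0, -310), (260, -310) mm.
- stud_tip (a point): top of the bare threaded stud, 8 mm in diameter, that sticks up 16 mm from the mirror's back; the tip is 42 mm above the bench. z points up.
- table: the felt-covered bench, its top at height 0; its origin is of no use.
- tape_measure: yellow tape measure, 66 x 34 x 60 mm high, standing behind the barrels; leave alone. Origin: centre of its underside.
- pliers: glass pliers with black handles, 155 mm long along their y, 65 mm wide, 16 mm high, lying behind the barrels; leave alone. Origin: near the pivot, on the bench.
- marker: marker pen 132 mm long along its x, 12 mm thick, lying between the two barrels; leave alone. Origin: under its middle.
- glass_cutter: brass pencil-shaped glass cutter, 150 mm long along its y, 13 mm thick, lying between the barrels and the robot; leave alone. Origin: under its middle.
- spare_cap: steel cap disc 38 mm in diameter, 8 mm high, lying near the robot; leave alone. Origin: centre of its underside.

How it is judged:
By the outcome, as a careful person would: the job done as asked, in the order asked, and still so for the second after the job is handed in, while the arm keeps its last pose, push and grip.
It also fails if it takes over 69 s, if anything falls off the work surface, if the arm or the gripper's body presses on something with over 40 N, if the wrist force passes 120 N, or if a joint passes its speed limit or range.

## Working session

There is one attempt and no reset: what is moved stays moved. The work goes in short steps, Python scripts to look and compute and a tool call to move; the robot and the scene stay as the last step left them, time stands still between calls to the robot, and variables do not carry over. Pictures are saved under pics/ and viewed, at most 10 in all, crops included, and the job is handed in when it is done.

Besides the shell and the picture viewer there is one more tool, called after "Request:" by a JSON object that holds its "name" and its "arguments", one argument or row to a line. apply_moves: Moves the arm, as the interface text tells. Its arguments: {"type":"object","properties":{"targets":{"type":"array","items":{"type":"array","items":{"type":"number"}}},"grip_force":{"type":"number"}},"required":["targets"]}

```bash
mkdir -p pics; ls; python3 - <<'E'
from bench import arm
import cv2,numpy as np
np.set_printoptions(precision=4,suppress=True)
print(arm.sense(), arm.grip_point_offset)
for n in("scene","top","wrist"):
    c=arm.calibration(n);print(n,c)
for n in("scene","top"):
    cv2.imwrite(f"pics/{n}0.png",arm.grab_frame(n)[:,:,::-1])
E
```

```text
pics
{'clock': 0.0, 'joint_positions': array([72.9613, 19.0714, -3.7074, 83.7067,  1.2382, 77.3424, -5.0703]), 'qd': array([ 0.0054,  0.0281, -0.0338, -0.0245, -0.0605,  0.0032, -0.0319]), 'tau': array([  0.0006, -62.5445,   0.0497, -39.1612,   0.0163,   0.01  ,
        -0.    ]), 'position': array([ 0.1695, -0.6011,  0.198 ]), 'eef_rot': array([[ 0.9625,  0.2714, -0.0005],
       [ 0.2714, -0.9625,  0.0013],
       [-0.0001, -0.0014, -1.    ]]), 'force': array([ 0.2322,  0.0862, -0.0849]), 'wrist_torque': array([ 0.024 , -0.016 ,  0.0214]), 'grasp_force': 0.0, 'grip_width': 0.9985731352779386} 0.0187
scene {'fov_y': 47.610225637009194, 'cx': 259.8104430055306, 'cy': 184.83542371003608, 'view': array([[ 0.0816,  0.9966, -0.0054, -0.1788],
       [-0.6006,  0.0535,  0.7977,  0.2872],
       [ 0.7954, -0.0619,  0.603 , -1.3489],
       [ 0.    ,  0.    ,  0.    ,  1.    ]])}
top {'fov_y': 43.921636623817136, 'cx': 248.1445268220841, 'cy': 182.91677792630128, 'view': array([[ 0.0299, -0.9996, -0.    ,  0.1081],
       [ 0.9959,  0.0298,  0.0858, -0.5387],
       [-0.0858, -0.0026,  0.9963, -0.8426],
       [ 0.    ,  0.    ,  0.    ,  1.    ]])}
wrist {'fov_y': 71.71770437986059, 'cx': 257.8806090814918, 'cy': 193.74886301928666, 'hand_eye': array([[-0.0003,  0.9561,  0.2929,  0.0749],
       [ 1.    ,  0.0003, -0.0001,  0.0001],
       [-0.0002,  0.2929, -0.9561, -0.1757],
       [ 0.    ,  0.    ,  0.    ,  1.    ]])}
```

View pics/scene0.png

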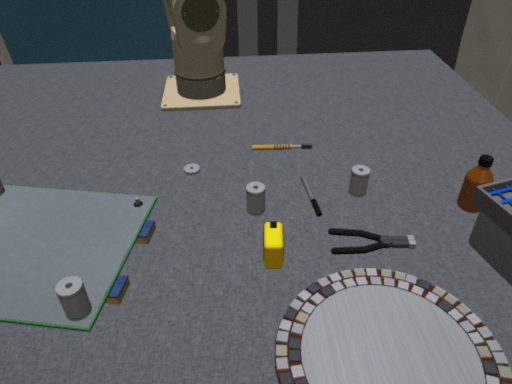

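View pics/top0.png

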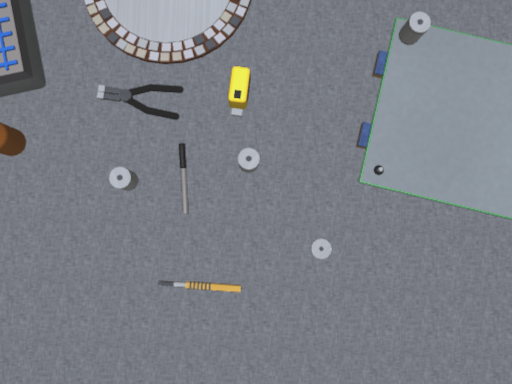

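The top view shows the barrels at about (249,158) and (120,177), the stud at (379,170), the tape at (238,90) and the spare cap at (321,249). The scene view shows the barrels at (256,188) and (360,172) and the stud at (138,200).

```bash
cat > h.py <<'E'
from bench import arm
import cv2,numpy as np
np.set_printoptions(precision=4,suppress=True)
def ray(n,u,v):
    c=arm.calibration(n); f=192/np.tan(np.radians(c["fov_y"]/2))
    d=np.array([(u-c["cx"])/f,-(v-c["cy"])/f,-1])
    if n=="wrist":
        s=arm.sense();H=c["hand_eye"];R=s["eef_rot"];return R@H[:3,3]+s["position"],R@H[:3,:3]@d
    V=c["view"];R=V[:3,:3];return -R.T@V[:3,3],R.T@d
def onz(n,u,v,z):
    o,d=ray(n,u,v);return o+d*(z-o[2])/d[2]
def tri(a,b):
    (o1,d1),(o2,d2)=a,b;d1=d1/np.linalg.norm(d1);d2=d2/np.linalg.norm(d2)
    t=np.linalg.lstsq(np.c_[d1,-d2],o2-o1,rcond=None)[0]
    p,q=o1+t[0]*d1,o2+t[1]*d2;return (p+q)/2,np.linalg.norm(p-q)
E
python3 - <<'E'
from h import *
t=cv2.cvtColor(cv2.imread("pics/top0.png"),cv2.COLOR_BGR2GRAY);s=cv2.cvtColor(cv2.imread("pics/scene0.png"),cv2.COLOR_BGR2GRAY)
def disc(g,x,y,r,th):
    p=g[y-r:y+r+1,x-r:x+r+1];m=(p>th).astype(np.uint8)
    cs=cv2.findContours(m,cv2.RETR_EXTERNAL,cv2.CHAIN_APPROX_NONE)[0]
    c=max(cs,key=cv2.contourArea);e=cv2.fitEllipse(c);return (e[0][0]+x-r,e[0][1]+y-r),e[1]
for nm,T,z in(("A",(249,158),.06),("B",(120,177),.06),("cap",(321,249),.008),("fit",(420,22),.086)):
    c,ax=disc(t,*T,18,140);print(nm,c,ax,onz("top",*c,z), "diam mm",np.array(ax)*(.8426-z)/ (192/np.tan(np.radians(43.92/2)))*1000)
for nm,S,z in(("A",(256,188),.06),("B",(360,172),.06),("cap",(192,169),.008),("fit",(70,286),.086)):
    c,ax=disc(s,*S,14,150);print(nm,c,ax,onz("scene",*c,z))
print("stud",onz("top",379,170,.042),onz("scene",138,197,.042))
a=cv2.resize(cv2.imread("pics/top0.png")[150:190,355:405],None,fx=8,fy=8,interpolation=0)
b=cv2.resize(cv2.imread("pics/scene0.png")[180:220,113:163],None,fx=8,fy=8,interpolation=0)
cv2.imwrite("pics/stud.png",np.hstack([a,b]))
for nm,p in(("corner",(360,184)),("tape",(238,96)),("marker1",(182,146)),("marker2",(185,212)),("cut1",(160,283)),("cut2",(241,289)),("pl",(182,90)),("pl2",(177,117))): print(nm,onz("top",*p,.026 if nm=="corner" else .01))
E
```

```text
A (248.30060577392578, 157.9285945892334) (20.917152404785156, 21.458616256713867) [0.5759 0.1251 0.06  ] diam mm [34.3777 35.2676]
B (119.29289245605469, 176.99165534973145) (20.99180030822754, 21.632946014404297) [0.5357 0.3488 0.06  ] diam mm [34.5004 35.5541]
cap (321.03441047668457, 248.4325466156006) (19.919742584228516, 20.05753517150879) [ 0.4203 -0.0126  0.008 ] diam mm [34.9138 35.1553]
fit (423.6254596710205, 26.127269744873047) (20.56365966796875, 35.768795013427734) [ 0.8118 -0.1721  0.086 ] diam mm [32.6739 56.8336]
A (254.93643188476562, 186.69240760803223) (9.31521224975586, 17.21408462524414) [0.5749 0.1229 0.06  ]
B (360.6510181427002, 169.28031063079834) (7.886506080627441, 16.620227813720703) [0.5347 0.3472 0.06  ]
cap (191.48387336730957, 167.73114204406738) (6.8463287353515625, 13.509308815002441) [ 0.4216 -0.0139  0.008 ]
fit (68.23379135131836, 285.38189220428467) (15.562822341918945, 26.08867645263672) [ 0.8212 -0.1672  0.086 ]
stud [ 0.5637 -0.1083  0.042 ] [ 0.5645 -0.1103  0.042 ]
corner [ 0.5391 -0.0784  0.026 ]
tape [0.6993 0.1482 0.01  ]
marker1 [0.6015 0.2492 0.01  ]
marker2 [0.4793 0.2385 0.01  ]
cut1 [0.3495 0.2785 0.01  ]
cut2 [0.3432 0.1314 0.01  ]
pl [0.7077 0.2536 0.01  ]
pl2 [0.6559 0.2608 0.01  ]
```

View pics/stud.png

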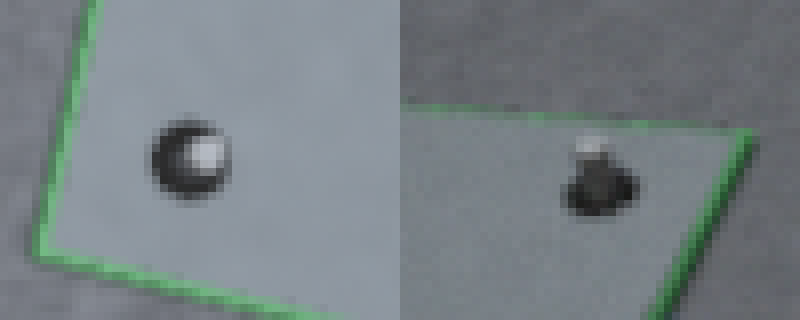

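Request:
{"name": "apply_moves", "arguments": {
  "targets": [
    [0.07, -0.05, 0, 0, 0, 0, 85],
    [0.14, -0.105, 0, 0, 0, 0, 85],
    [0.14, -0.105, 0, 0, 0, 0, 85],
    [0.14, -0.105, 0, 0, 0, 0, 85],
    [0.14, -0.105, 0, 0, 0, 0, 85],
    [0.14, -0.105, 0, 0, 0, 0, 85],
    [0.14, -0.105, 0, 0, 0, 0, 85],
    [0.14, -0.105, 0, 0, 0, 0, 85],
    [0.14, -0.105, 0, 0, 0, 0, 85],
    [0.14, -0.105, 0, 0, 0, 0, 85],
    [0.14, -0.105, 0, 0, 0, 0, 85],
    [0.14, -0.105, 0, 0, 0, 0, 85]
  ],
  "grip_force": 50
}}

```text
clock: 1.3
position: [0.4148, -0.2798, 0.1988]
eef_rot: [[0.962, 0.272, -0.0], [0.272, -0.962, -0.0], [-0.0, 0.0, -1.0]]
force: [0.8, -0.8, -0.1]
grip_width: 0.994
grasp_force: 0.0
```

Request:
{"name": "apply_moves", "arguments": {
  "targets": [
    [0.115, -0.15, 0, 0, 0, 0, 85],
    [0.115, -0.15, 0, 0, 0, 0, 85],
    [0.115, -0.15, 0, 0, 0, 0, 85],
    [0.115, -0.15, 0, 0, 0, 0, 85],
    [0.115, -0.15, 0, 0, 0, 0, 85],
    [0.115, -0.15, 0, 0, 0, 0, 85],
    [0.115, -0.15, 0, 0, 0, 0, 85],
    [0.115, -0.15, 0, 0, 0, 0, 85],
    [0.115, -0.15, 0, 0, 0, 0, 85],
    [0.115, -0.15, 0, 0, 0, 0, 85],
    [0.0625, -0.0835, 0, 0, 0, 0, 85],
    [0, 0, 0, 0, 0, 0, 85]
  ]
}}

```text
clock: 2.5
position: [0.5609, 0.0932, 0.1985]
eef_rot: [[0.961, 0.277, -0.001], [0.277, -0.961, 0.002], [-0.0, -0.002, -1.0]]
force: [0.1, 1.4, 0.4]
grip_width: 0.998
grasp_force: 0.0
```

```bash
python3 - <<'E'
from h import *
s=arm.sense();print(s["position"],s["joint_positions"],s["eef_rot"][:2,0])
w=arm.grab_frame("wrist")
cv2.imwrite("pics/w1.png",w[:,:,::-1])
print("stud",onz("top",380.3,168.8,.042),onz("scene",136.6,198,.042),tri(ray("top",380.3,168.8),ray("scene",136.6,198)))
E
```

```text
[0.5609 0.0932 0.1985] [ 19.1434  16.0036 -39.4997  90.8427  10.2736  76.8834 -95.5174] [0.9608 0.2771]
stud [ 0.5659 -0.1106  0.042 ] [ 0.5675 -0.1126  0.042 ] (array([ 0.5661, -0.112 ,  0.0407]), np.float64(0.002010081443142383))
```

View pics/w1.png

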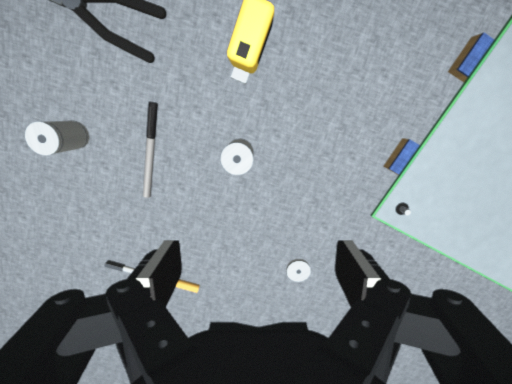

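The wrist view shows A at (237,158), B at (42,138) and the stud tip near (406,211), all clear of the open fingers.

```bash
cat >> h.py <<'E'
def discs(img,lo=200,amin=150,amax=2000):
    m=(img.min(2)>lo).astype(np.uint8);out=[]
    for c in cv2.findContours(m,cv2.RETR_EXTERNAL,cv2.CHAIN_APPROX_NONE)[0]:
        if amin<cv2.contourArea(c)<amax: out.append(cv2.fitEllipse(c)[:2])
    return out
E
python3 - <<'E'
from h import *
s=arm.sense();print(s["position"])
w=arm.grab_frame("wrist")
for c,a in discs(w): print(np.array(c),np.array(a),onz("wrist",*c,.06),onz("wrist",*c,.008))
print("stud",onz("wrist",406.5,211.5,.042))
E
```

```text
[0.5608 0.0907 0.1985]
[296.824  270.4995] [19.3689 22.9932] [0.4499 0.0023 0.06  ] [ 0.4195 -0.0154  0.008 ]
[234.1147 157.9502] [30.5595 31.7761] [0.5755 0.1222 0.06  ] [0.5659 0.1243 0.008 ]
[ 38.4747 137.944 ] [28.0656 36.0563] [0.5362 0.3466 0.06  ] [0.5201 0.3858 0.008 ]
[237.0346  73.9237] [11.4292 18.7764] [0.6652 0.1418 0.06  ] [0.6705 0.1471 0.008 ]
stud [ 0.5652 -0.1164  0.042 ]
```

Request:
{"name": "apply_moves", "arguments": {
  "targets": [
    [0.04, -0.045, 0, 0, 0, 0, 85],
    [0.04, -0.045, 0, 0, 0, 0, 85],
    [0.035, -0.045, 0, 0, 0, 0, 85],
    [0, 0, 0.1, 0, 0, 0, 85],
    [0, 0, 0.15, 0, 0, 0, 85],
    [0, 0, 0.15, 0, 0, 0, 85],
    [0, 0, 0.12, 0, 0, 0, 85],
    [0, 0, 0, 0, 0, 0, 85],
    [0, 0, 0, 0, 0, 0, 85]
  ]
}}

```text
clock: 3.5
position: [0.5766, 0.1213, 0.0954]
eef_rot: [[0.962, 0.272, -0.0], [0.272, -0.962, 0.0], [-0.0, -0.0, -1.0]]
force: [0.7, 0.8, 0.1]
grip_width: 0.999
grasp_force: 0.0
```

Request:
{"name": "apply_moves", "arguments": {
  "targets": [
    [0, -0.01, 0.1, 0, 0, 0, 85],
    [0, 0, 0.12, 0, 0, 0, 85],
    [0, 0, 0.1, 0, 0, 0, 85],
    [0, 0, 0.06, 0, 0, 0, 85],
    [0, 0, 0, 0, 0, 0, 85],
    [0, 0, 0, 0, 0, 0, 50],
    [0, 0, 0, 0, 0, 0, 44],
    [0, 0, 0, 0, 0, 0, 38],
    [0, 0, 0, 0, 0, 0, 32],
    [0, 0, 0, 0, 0, 0, 30],
    [0, 0, 0, 0, 0, 0, 30],
    [0, 0, 0, 0, 0, 0, 30]
  ],
  "grip_force": 50
}}

```text
clock: 4.7
position: [0.5767, 0.1231, 0.0201]
eef_rot: [[0.962, 0.272, 0.002], [0.272, -0.962, 0.0], [0.002, 0.0, -1.0]]
force: [-1.5, 1.4, 5.1]
grip_width: 0.411
grasp_force: 49.4
```

Request:
{"name": "apply_moves", "arguments": {
  "targets": [
    [0, 0, -0.03, 0, 0, 0, 30],
    [0, 0, -0.06, 0, 0, 0, 30],
    [0, 0, -0.06, 0, 0, 0, 30],
    [0, 0, -0.05, 0, 0, 0, 30],
    [0, 0, 0, 0, 0, 0, 30],
    [0, 0, 0, 0, 0, 0, 30],
    [0, 0, 0, 0, 0, 0, 30],
    [0, 0, 0, 0, 0, 0, 30],
    [0, 0, 0, 0, 0, 0, 30],
    [0, 0, 0, 0, 0, 0, 30]
  ]
}}

```text
clock: 5.7
position: [0.5757, 0.1225, 0.0585]
eef_rot: [[0.962, 0.271, -0.0], [0.271, -0.962, -0.0], [-0.0, -0.0, -1.0]]
force: [0.4, -0.5, -4.4]
grip_width: 0.409
grasp_force: 50.6
```

```bash
python3 - <<'E'
from h import *
F=[]
for i in range(4):
    arm.grab_frame("wrist");s=arm.sense();F.append(s["force"])
print(s["position"],np.array(F),s["grasp_force"])
E
```

```text
[0.5759 0.1225 0.0588] [[-0.0899 -1.3479 -5.3978]
 [ 0.1771  0.0505 -5.9957]
 [ 0.417   0.0279 -4.402 ]
 [ 0.0098 -0.8586 -4.89  ]] 50.5565054154431
```

Request:
{"name": "apply_moves", "arguments": {
  "targets": [
    [0, 0, 0.04, 0, 0, 0, 30],
    [0, 0, 0.06, 0, 0, 0, 30],
    [0, 0, 0.05, 0, 0, 0, 30],
    [0, 0, 0.025, 0, 0, 0, 30],
    [0, 0, 0.01, 0, 0, 0, 30],
    [0, 0, 0.005, 0, 0, 0, 30],
    [0, 0, 0.0025, 0, 0, 0, 30],
    [0, 0, 0, 0, 0, 0, 30],
    [0, 0, 0, 0, 0, 0, 30],
    [0, 0, 0, 0, 0, 0, 30]
  ]
}}

```text
clock: 6.9
position: [0.576, 0.1226, 0.0205]
eef_rot: [[0.962, 0.271, 0.0], [0.271, -0.962, -0.0], [0.0, 0.0, -1.0]]
force: [-0.4, -0.3, -5.5]
grip_width: 0.407
grasp_force: 50.5
```

Request:
{"name": "apply_moves", "arguments": {
  "targets": [
    [0, 0, 0.003, 0, 0, 0, 30],
    [0, 0, 0.003, 0, 0, 0, 30],
    [0, 0, 0, 0, 0, 0, 30],
    [0, 0, 0, 0, 0, 0, 30]
  ]
}}

```text
clock: 7.3
position: [0.5766, 0.1229, 0.0201]
eef_rot: [[0.962, 0.271, 0.002], [0.271, -0.962, 0.0], [0.002, 0.0, -1.0]]
force: [-1.7, 0.4, 6.3]
grip_width: 0.411
grasp_force: 51.6
```

Request:
{"name": "apply_moves", "arguments": {
  "targets": [
    [0, 0, 0, 0, 0, 0, 42],
    [0, 0, 0, 0, 0, 0, 50],
    [0, 0, 0, 0, 0, 0, 65],
    [0, 0, 0, 0, 0, 0, 85],
    [0, 0, 0, 0, 0, 0, 85],
    [0, 0, 0, 0, 0, 0, 85],
    [0, 0, -0.08, 0, 0, 0, 85],
    [0, 0, -0.14, 0, 0, 0, 85],
    [0, 0, -0.16, 0, 0, 0, 85],
    [0, 0, -0.14, 0, 0, 0, 85],
    [0, 0, -0.08, 0, 0, 0, 85],
    [0, 0, 0, 0, 0, 0, 85]
  ]
}}

```text
clock: 8.5
position: [0.5772, 0.123, 0.142]
eef_rot: [[0.962, 0.271, 0.004], [0.271, -0.962, 0.0], [0.004, 0.001, -1.0]]
force: [0.6, -0.0, -0.5]
grip_width: 0.997
grasp_force: 0.0
```

Request:
{"name": "apply_moves", "arguments": {
  "targets": [
    [0.01, -0.08, 0, 0, 0, 0, 85],
    [0.01, -0.12, 0, 0, 0, 0, 85],
    [0.01, -0.12, 0, 0, 0, 0, 85],
    [0.01, -0.12, 0, 0, 0, 0, 85],
    [0.01, -0.12, 0, 0, 0, 0, 85],
    [0.01, -0.12, 0, 0, 0, 0, 85],
    [0.01, -0.12, 0, 0, 0, 0, 85],
    [0.01, -0.12, 0, 0, 0, 0, 85],
    [0.01, -0.12, 0, 0, 0, 0, 85],
    [0.01, -0.09, 0, 0, 0, 0, 85],
    [0, 0, 0, 0, 0, 0, 85],
    [0, 0, 0, 0, 0, 0, 85]
  ]
}}

```text
clock: 9.7
position: [0.5326, 0.3459, 0.1377]
eef_rot: [[0.962, 0.273, -0.002], [0.273, -0.962, -0.001], [-0.002, 0.0, -1.0]]
force: [-0.2, -0.3, -0.4]
grip_width: 0.993
grasp_force: 0.0
```

```bash
python3 - <<'E'
from h import *
w=arm.grab_frame("wrist");t=arm.grab_frame("top")
s=arm.sense();print(s["position"],s["joint_positions"],s["eef_rot"][:2,0])
for c,a in discs(w): print(np.array(c),np.array(a),onz("wrist",*c,.06))
for c,a in discs(t,140,150,600): print("top",np.array(c),onz("top",*c,.06))
E
```

```text
[0.5338 0.3446 0.1382] [  -6.1003   28.2552  -41.8956   84.7021   19.1684   74.447  -124.0751] [0.9627 0.2705]
[479.9853 209.4338] [30.8362 40.5857] [0.576  0.1211 0.06  ]
[256.679 187.958] [36.1822 38.0312] [0.5365 0.3463 0.06  ]
[466.3569 108.6586] [13.6617 19.6898] [0.6603 0.1827 0.06  ]
[244.3285   7.499 ] [13.3313 18.4144] [0.6822 0.3976 0.06  ]
top [321.1227 248.3364] [ 0.4229 -0.0048  0.06  ]
top [120.3223 177.0972] [0.5355 0.347  0.06  ]
top [248.4268 158.0293] [0.5757 0.1249 0.06  ]
top [12.662  51.9634] [0.7537 0.5508 0.06  ]
top [419.7582  21.4564] [ 0.8317 -0.1748  0.06  ]
```

Request:
{"name": "apply_moves", "arguments": {
  "targets": [
    [0.013, -0.006, 0.06, 0, 0, 0, 85],
    [0, 0, 0.12, 0, 0, 0, 85],
    [0, 0, 0.14, 0, 0, 0, 85],
    [0, 0, 0.12, 0, 0, 0, 85],
    [0, 0, 0.08, 0, 0, 0, 85],
    [0, 0, 0.05, 0, 0, 0, 85],
    [0, 0, 0.01, 0, 0, 0, 85],
    [0, 0, 0, 0, 0, 0, 85],
    [0, 0, 0, 0, 0, 0, 50],
    [0, 0, 0, 0, 0, 0, 44],
    [0, 0, 0, 0, 0, 0, 38],
    [0, 0, 0, 0, 0, 0, 32]
  ]
}}

```text
clock: 11.0
position: [0.5365, 0.3478, 0.024]
eef_rot: [[0.962, 0.271, 0.001], [0.271, -0.962, 0.001], [0.001, -0.0, -1.0]]
force: [-0.5, -0.1, 4.4]
grip_width: 0.401
grasp_force: 49.8
```

Request:
{"name": "apply_moves", "arguments": {
  "targets": [
    [0, 0, 0, 0, 0, 0, 30],
    [0, 0, 0, 0, 0, 0, 30],
    [0, 0, 0, 0, 0, 0, 30]
  ]
}}

```text
clock: 11.3
position: [0.5365, 0.3478, 0.0241]
eef_rot: [[0.962, 0.271, 0.001], [0.271, -0.962, 0.001], [0.001, -0.0, -1.0]]
force: [-1.0, -1.2, 6.1]
grip_width: 0.404
grasp_force: 49.8
```

Request:
{"name": "apply_moves", "arguments": {
  "targets": [
    [0, 0, -0.03, 0, 0, 0, 30],
    [0, 0, -0.06, 0, 0, 0, 30],
    [0, 0, -0.06, 0, 0, 0, 30],
    [0, 0, -0.05, 0, 0, 0, 30],
    [0, 0, 0, 0, 0, 0, 30],
    [0, 0, 0, 0, 0, 0, 30],
    [0, 0, 0, 0, 0, 0, 30],
    [0, 0, 0, 0, 0, 0, 30],
    [0, 0, 0, 0, 0, 0, 30],
    [0, 0, 0, 0, 0, 0, 30]
  ]
}}

```text
clock: 12.3
position: [0.5358, 0.3473, 0.0628]
eef_rot: [[0.962, 0.271, -0.0], [0.271, -0.962, -0.0], [-0.0, 0.0, -1.0]]
force: [-0.3, 0.5, -2.1]
grip_width: 0.4
grasp_force: 50.2
```

```bash
python3 - <<'E'
from h import *
F=[]
for i in range(4):
    arm.grab_frame("wrist");s=arm.sense();F.append(s["force"])
print(s["position"],np.array(F),s["grasp_force"],s["grip_width"])
E
```

```text
[0.5359 0.3473 0.063 ] [[ 0.9669 -0.6651 -1.9375]
 [ 0.703   0.1006 -1.6602]
 [ 0.7075  0.2417 -1.7256]
 [-0.7205  0.0951 -1.5794]] 50.24161105426941 0.3998472810172385
```

B pulls about 1.8 N and A about 5 N, so B is hollow. I'll set B down gently.

Request:
{"name": "apply_moves", "arguments": {
  "targets": [
    [0, 0, 0.04, 0, 0, 0, 30],
    [0, 0, 0.06, 0, 0, 0, 30],
    [0, 0, 0.05, 0, 0, 0, 30],
    [0, 0, 0.025, 0, 0, 0, 30],
    [0, 0, 0.01, 0, 0, 0, 30],
    [0, 0, 0.004, 0, 0, 0, 30],
    [0, 0, 0.003, 0, 0, 0, 30],
    [0, 0, 0.003, 0, 0, 0, 30],
    [0, 0, 0.002, 0, 0, 0, 30],
    [0, 0, 0, 0, 0, 0, 30],
    [0, 0, 0, 0, 0, 0, 30]
  ]
}}

```text
clock: 13.6
position: [0.5362, 0.3476, 0.0242]
eef_rot: [[0.962, 0.271, 0.001], [0.271, -0.962, 0.0], [0.001, -0.0, -1.0]]
force: [-0.8, -1.0, 2.8]
grip_width: 0.399
grasp_force: 51.2
```

Request:
{"name": "apply_moves", "arguments": {
  "targets": [
    [0, 0, 0, 0, 0, 0, 42],
    [0, 0, 0, 0, 0, 0, 50],
    [0, 0, 0, 0, 0, 0, 65],
    [0, 0, 0, 0, 0, 0, 85],
    [0, 0, 0, 0, 0, 0, 85],
    [0, 0, 0, 0, 0, 0, 85],
    [0, 0, -0.08, 0, 0, 0, 85],
    [0, 0, -0.14, 0, 0, 0, 85],
    [0, 0, -0.16, 0, 0, 0, 85],
    [0, 0, -0.14, 0, 0, 0, 85],
    [0, 0, -0.08, 0, 0, 0, 85],
    [0, 0, 0, 0, 0, 0, 85]
  ]
}}

```text
clock: 14.8
position: [0.537, 0.3483, 0.1468]
eef_rot: [[0.962, 0.271, 0.004], [0.271, -0.962, 0.002], [0.004, -0.001, -1.0]]
force: [-0.4, 0.1, 0.5]
grip_width: 0.998
grasp_force: 0.0
```

Request:
{"name": "apply_moves", "arguments": {
  "targets": [
    [-0.011, 0.08, 0, 0, 0, 0, 85],
    [-0.011, 0.12, 0, 0, 0, 0, 85],
    [-0.011, 0.12, 0, 0, 0, 0, 85],
    [-0.011, 0.12, 0, 0, 0, 0, 85],
    [-0.011, 0.12, 0, 0, 0, 0, 85],
    [-0.011, 0.12, 0, 0, 0, 0, 85],
    [-0.011, 0.12, 0, 0, 0, 0, 85],
    [-0.011, 0.12, 0, 0, 0, 0, 85],
    [-0.011, 0.12, 0, 0, 0, 0, 85],
    [-0.012, 0.094, 0, 0, 0, 0, 85],
    [0, 0, 0, 0, 0, 0, 85],
    [0, 0, 0, 0, 0, 0, 85]
  ]
}}

```text
clock: 16.0
position: [0.5755, 0.122, 0.1426]
eef_rot: [[0.963, 0.27, -0.002], [0.27, -0.963, -0.0], [-0.002, -0.0, -1.0]]
force: [0.1, 0.5, 0.4]
grip_width: 0.992
grasp_force: 0.0
```

```bash
python3 - <<'E'
from h import *
w=arm.grab_frame("wrist");t=arm.grab_frame("top")
s=arm.sense();print(s["position"],s["eef_rot"][:2,0])
for c,a in discs(w): print(np.array(c),np.array(a),onz("wrist",*c,.06))
for c,a in discs(t,140,150,600): print("top",np.array(c),onz("top",*c,.06))
E
```

```text
[0.5755 0.1237 0.1431] [0.9622 0.2723]
[320.8493 306.6995] [20.8731 25.8849] [0.4581 0.0137 0.06  ]
[255.8831 189.4484] [35.2987 37.2328] [0.5751 0.1256 0.06  ]
[ 25.8354 168.0894] [32.5091 42.1508] [0.5343 0.3506 0.06  ]
[257.301   89.4563] [13.4213 22.015 ] [0.6666 0.1499 0.06  ]
top [119.3567 177.4451] [0.5349 0.3487 0.06  ]
top [419.5427  21.6386] [ 0.8313 -0.1744  0.06  ]
```

Request:
{"name": "apply_moves", "arguments": {
  "targets": [
    [0, 0, 0.06, 0, 0, 0, 85],
    [0, 0, 0.12, 0, 0, 0, 85],
    [0, 0, 0.14, 0, 0, 0, 85],
    [0, 0, 0.12, 0, 0, 0, 85],
    [0, 0, 0.09, 0, 0, 0, 85],
    [0, 0, 0.06, 0, 0, 0, 85],
    [0, 0, 0.015, 0, 0, 0, 85],
    [0, 0, 0, 0, 0, 0, 85],
    [0, 0, 0, 0, 0, 0, 50],
    [0, 0, 0, 0, 0, 0, 44],
    [0, 0, 0, 0, 0, 0, 38],
    [0, 0, 0, 0, 0, 0, 32]
  ]
}}

```text
clock: 17.3
position: [0.5768, 0.1235, 0.0237]
eef_rot: [[0.962, 0.271, 0.002], [0.271, -0.962, 0.0], [0.002, 0.0, -1.0]]
force: [-1.4, 1.6, 3.7]
grip_width: 0.403
grasp_force: 49.5
```

Request:
{"name": "apply_moves", "arguments": {
  "targets": [
    [0, 0, 0, 0, 0, 0, 30],
    [0, 0, 0, 0, 0, 0, 30],
    [0, 0, 0, 0, 0, 0, 30]
  ]
}}

```text
clock: 17.6
position: [0.5768, 0.1234, 0.0237]
eef_rot: [[0.962, 0.272, 0.002], [0.272, -0.962, 0.0], [0.002, 0.0, -1.0]]
force: [-0.7, 0.5, 5.0]
grip_width: 0.403
grasp_force: 49.8
```

Request:
{"name": "apply_moves", "arguments": {
  "targets": [
    [0, 0, -0.04, 0, 0, 0, 30],
    [0, 0, -0.08, 0, 0, 0, 30],
    [0, 0, -0.1, 0, 0, 0, 30],
    [0, 0, -0.1, 0, 0, 0, 30],
    [0, 0, -0.09, 0, 0, 0, 30],
    [0, 0, -0.06, 0, 0, 0, 30],
    [0, 0, -0.03, 0, 0, 0, 30],
    [0, 0, 0, 0, 0, 0, 30],
    [0, 0, 0, 0, 0, 0, 30]
  ]
}}

```text
clock: 18.5
position: [0.5757, 0.1228, 0.122]
eef_rot: [[0.963, 0.271, -0.001], [0.271, -0.963, -0.0], [-0.001, 0.0, -1.0]]
force: [-1.3, 0.3, -4.9]
grip_width: 0.4
grasp_force: 50.6
```

Request:
{"name": "apply_moves", "arguments": {
  "targets": [
    [-0.016, 0.05, 0, 0, 0, 0, 30],
    [-0.03, 0.1, 0, 0, 0, 0, 30],
    [-0.04, 0.12, 0, 0, 0, 0, 30],
    [-0.04, 0.12, 0, 0, 0, 0, 30],
    [-0.04, 0.12, 0, 0, 0, 0, 30],
    [-0.04, 0.12, 0, 0, 0, 0, 30],
    [-0.04, 0.12, 0, 0, 0, 0, 30],
    [-0.04, 0.12, 0, 0, 0, 0, 30],
    [-0.04, 0.12, 0, 0, 0, 0, 30],
    [-0.03, 0.09, 0, 0, 0, 0, 30],
    [-0.01, 0.04, 0, 0, 0, 0, 30],
    [0, 0, 0, 0, 0, 0, 30]
  ]
}}

```text
clock: 19.7
position: [0.566, -0.114, 0.1222]
eef_rot: [[0.963, 0.269, -0.001], [0.269, -0.963, -0.0], [-0.001, -0.0, -1.0]]
force: [-0.5, -0.6, -4.6]
grip_width: 0.399
grasp_force: 50.8
```

Request:
{"name": "apply_moves", "arguments": {
  "targets": [
    [0, 0, 0, 0, 0, 0, 30],
    [0, 0, 0, 0, 0, 0, 30],
    [0, 0, 0, 0, 0, 0, 30]
  ]
}}

```text
clock: 20.0
position: [0.5666, -0.1112, 0.1228]
eef_rot: [[0.962, 0.273, 0.0], [0.273, -0.962, 0.0], [0.0, -0.0, -1.0]]
force: [-0.2, 0.2, -4.8]
grip_width: 0.403
grasp_force: 50.8
```

```bash
python3 - <<'E'
from h import *
s=arm.sense();print(s["position"],s["force"],s["joint_positions"],s["eef_rot"][:,2])
a=arm.grab_frame("scene")[:,:,::-1];cv2.imwrite("pics/s2.png",cv2.resize(a[100:280,60:240],None,fx=3,fy=3,interpolation=0))
b=arm.grab_frame("wrist")[:,:,::-1];cv2.imwrite("pics/w2.png",b)
E
```

```text
[ 0.5666 -0.1112  0.1228] [-0.1512  0.1558 -4.7963] [ 34.7251  19.5936 -33.9976  95.2677  11.5978  68.6851 -76.1262] [ 0.0002  0.0002 -1.    ]
```

View pics/s2.png

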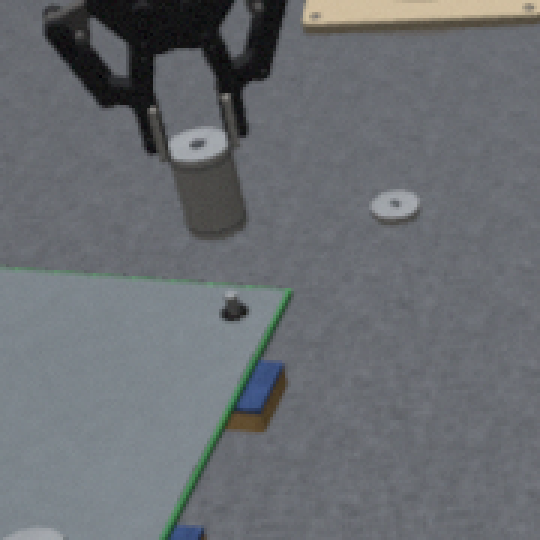

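View pics/w2.png

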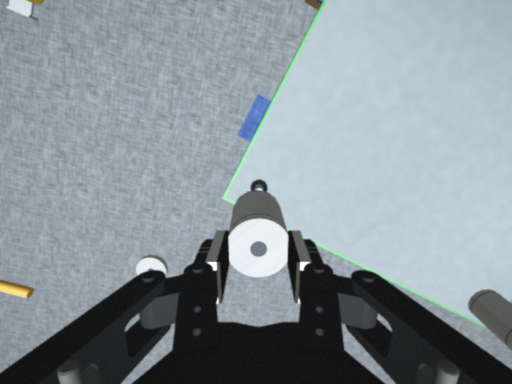

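The scene crop shows the barrel in the jaws, its top centre at about (199,146) and its lowest rim at about (216,237), with the stud tip at (231,295). In the wrist view the bore is at (258,248) and the stud shows at (260,186) just beyond the barrel's bottom rim.

```bash
cat >> h.py <<'E'
def proj(n,P):
    c=arm.calibration(n);f=192/np.tan(np.radians(c["fov_y"]/2));P=np.asarray(P,float)
    if n=="wrist":
        s=arm.sense();H=c["hand_eye"];p=(P-s["position"])@s["eef_rot"];q=(p-H[:3,3])@H[:3,:3]
    else: q=P@c["view"][:3,:3].T+c["view"][:3,3]
    return np.c_[c["cx"]+f*q[:,0]/-q[:,2],c["cy"]-f*q[:,1]/-q[:,2]]
E
python3 - <<'E'
from h import *
p=arm.sense()["position"]
w=cv2.imread("pics/w2.png");s=arm.grab_frame("scene")
d=[c for c in discs(w,200,800,8000)];print("wrist discs",d)
m=(cv2.cvtColor(s,cv2.COLOR_RGB2GRAY)[135:162,112:140]>150).astype(np.uint8)
c=max(cv2.findContours(m,0,1)[0],key=cv2.contourArea);e=cv2.fitEllipse(c);sc=(e[0][0]+112,e[0][1]+135);print("scene top",sc,e[1])
for wc,ax in d: 
    if 230<wc[0]<290: T,err=tri(ray("wrist",*wc),ray("scene",*sc));print("top centre",T,err)
a=np.linspace(0,2*np.pi,200);ring=np.c_[.019*np.cos(a),.019*np.sin(a),0*a]
for n in("scene","wrist"):
  for z in(T[2],T[2]-.06):
    r=proj(n,ring+[T[0],T[1],z]);print(n,round(z,3),"min",r.min(0),"max",r.max(0))
    if n=="scene":print(" crop coords",(r.min(0)-[60,100])*3,(r.max(0)-[60,100])*3)
print("stud wrist",onz("wrist",260,186,.042))
E
```

```text
wrist discs [((257.9369812011719, 247.53016662597656), (58.091773986816406, 60.37242889404297))]
scene top (125.30682182312012, 147.51032733917236) (8.979604721069336, 18.52814292907715)
top centre [ 0.5662 -0.1125  0.1594] 0.0005947438567625631
scene 0.159 min [114.7279 142.0282] max [136.1227 153.1449]
 crop coords [164.1837 126.0847] [228.3682 159.4347]
scene 0.099 min [121.2401 168.4576] max [141.6527 180.0629]
 crop coords [183.7204 205.3728] [244.958  240.1888]
wrist 0.159 min [225.8571 217.2362] max [291.038  275.7339]
wrist 0.099 min [234.5017 188.1489] max [282.0566 232.7297]
stud wrist [ 0.5715 -0.1129  0.042 ]
```

```bash
python3 - <<'E'
from h import *
w=cv2.imread("pics/w2.png")
cv2.imwrite("pics/w2c.png",cv2.resize(w[165:215,225:295],None,fx=10,fy=10,interpolation=0))
for x in(.564,.566,.568): print(x,proj("wrist",[[x,-.1125,.042],[x,-.1125,.026]]).ravel())
E
```

```text
0.564 [257.6125 192.7753 257.624  188.4327]
0.566 [258.1522 190.9442 258.1344 186.6921]
0.568 [258.6941 189.1053 258.647  184.9445]
```

View pics/w2c.png

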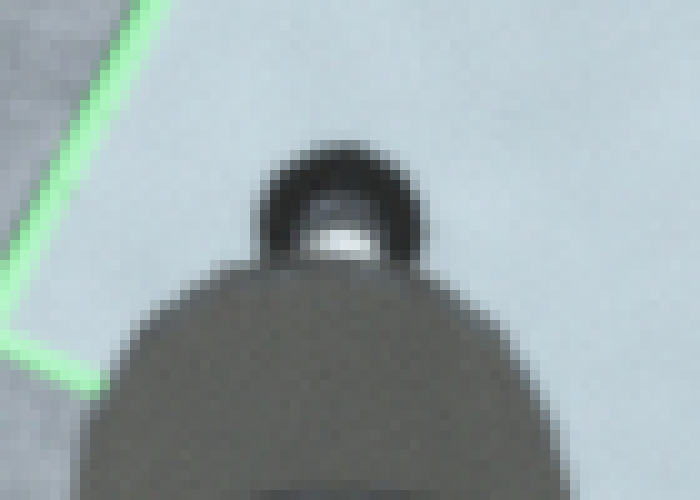

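The crop shows the stud tip centred near col 259, row 191 (full image) and the dark ring around row 187. This agrees with x=0.566 and y≈-0.113. I'll descend until the gap is about 15 mm.

Request:
{"name": "apply_moves", "arguments": {
  "targets": [
    [0, 0.0035, 0.02, 0, 0, 0, 30],
    [0, 0, 0.04, 0, 0, 0, 30],
    [0, 0, 0.05, 0, 0, 0, 30],
    [0, 0, 0.05, 0, 0, 0, 30],
    [0, 0, 0.03, 0, 0, 0, 30],
    [0, 0, 0.02, 0, 0, 0, 30],
    [0, 0, 0, 0, 0, 0, 30],
    [0, 0, 0, 0, 0, 0, 30],
    [0, 0, 0, 0, 0, 0, 30],
    [0, 0, 0, 0, 0, 0, 30]
  ]
}}

```text
clock: 21.15
position: [0.5669, -0.1132, 0.0811]
eef_rot: [[0.963, 0.271, 0.001], [0.271, -0.963, -0.0], [0.001, 0.0, -1.0]]
force: [-0.6, 0.2, -5.9]
grip_width: 0.399
grasp_force: 50.8
```

```bash
python3 - <<'E'
from h import *
s=arm.sense();print(s["position"],s["force"],s["eef_rot"][:,2],s["grasp_force"])
w=arm.grab_frame("wrist");a=arm.grab_frame("scene");t=arm.grab_frame("top")
for c,ax in discs(w,200,800,8000): print(c,ax,onz("wrist",*c,s["position"][2]-.0237+.06))
for c,ax in discs(t,140,150,600): print("top",np.array(c),onz("top",*c,.06))
cv2.imwrite("pics/s3.png",np.hstack([cv2.resize(a[130:230,90:190,::-1],None,fx=4,fy=4,interpolation=0),cv2.resize(t[120:220,60:160,::-1],None,fx=4,fy=4,interpolation=0)]))
E
```

```text
[ 0.5669 -0.1132  0.0811] [-0.5847  0.2432 -5.8897] [ 0.0007 -0.0002 -1.    ] 50.82176353883824
(257.9401550292969, 247.55430603027344) (58.16845703125, 60.31718826293945) [ 0.5662 -0.1135  0.1174]
top [321.011  248.4802] [ 0.4226 -0.0046  0.06  ]
top [119.3603 177.3705] [0.535  0.3487 0.06  ]
top [419.8071  21.3303] [ 0.8319 -0.1748  0.06  ]
top [ 8.1773 41.4034] [0.7728 0.5602 0.06  ]
```

View pics/s3.png

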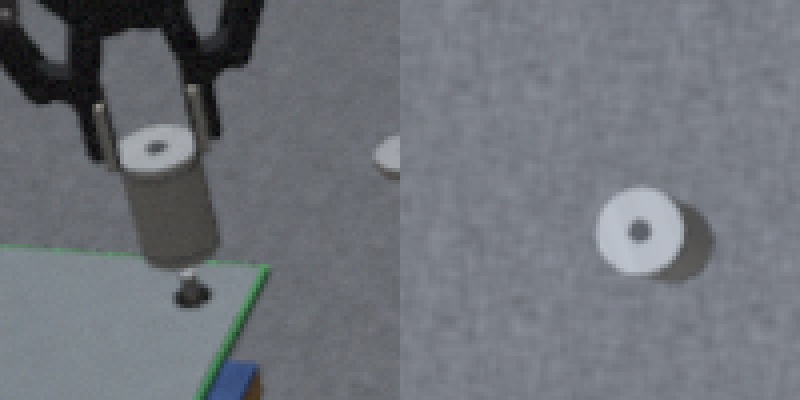

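The barrel's axis extended 15 mm downward meets the stud tip at crop (187,272), and the hollow barrel stands upright in the top view. I'm handing in.

```bash
python3 -c "
from bench import arm
print(arm.job_done())"
```

```text
the job is handed in; nothing more can be done
None
```

The job is handed in: both barrels were lifted and weighed, the hollow one (about 1.8 N, the barrel farther from the mirror) stands upright back on the bench, and the solid one (about 5 N) is held upright, centred about 15 mm above the stud tip.

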